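Spin the index disc and brake it on its mark

TASK

Check that the bearing of the polished steel index disc runs free: flick the disc (the black stud is there for it) so that it spins by itself, either way round, and let its red mark run past the yellow pointer at least once with nothing touching the disc. Then, while it is still spinning, brake it with a fingertip so that it stops with the red mark at the yellow pointer (a small correcting drag of the fingertip is fine), and finish with the fingertip still pressed on the disc, holding it there. Use only the fingertips and lift nothing; leave the turntable's foot and the bottles, vials and tape around it where they stand.

Things in the scene. Friction and masses are not known exactly. Their poses are not given: they have to be found in the camera images.
- turntable: round grey foot, 132 mm across, 1.8 kg, loose on the worktop. Origin: centre of its underside, on the disc's axis; z up; -x runs towards the pointer. A low arm runs out under the disc to a post 97 to 107 mm from the axis; post and pointer reach 53 mm above the worktop.
- disc: polished steel disc, 172 mm across, 1.6 kg, spins freely about the foot's vertical axis, losing 0.2 to 0.4 rad/s each second. Origin: on the axis, 38 mm above the worktop; flat top 12 mm above that. Its -x points to the mark, +x to the stud. Hub 22 mm across, 4 mm above the top; bare top from hub to 65 mm from the axis, slippery: a fingertip at 5 N stops it within 0.2 s, or turns it if dragged.
- mark (a point): outer end of the red radial stripe (45 mm long, 8 mm wide) painted on the disc's top, 84 mm from the axis, at the height of the top; turns with the disc.
- stud (a point): middle of the top of the black finger stud on the disc, opposite the red mark, 74 mm from the axis; 13 mm across (16 mm at its foot), rising 20 mm above the disc's top, to 70 mm above the worktop; turns with the disc.
- pointer (a point): tip of the yellow arrow on the foot, just outside the disc's rim, 89 mm from the axis, 50 mm above the worktop; it points at the axis. When the red mark is exactly at the pointer the two points are 5 mm apart.
- red_cap_bottle: white bottle with a red cap, 56 mm wide, 115 mm tall, loose, beside the work; not to be moved. Origin: centre of its underside.
- media_bottle_s: clear bottle with an orange cap, 66 mm wide, 113 mm tall, loose, beside the work; not to be moved. Origin: centre of its underside.
- blue_cap_bottle: white bottle with a blue cap, 51 mm wide, 96 mm tall, loose, beside the work; not to be moved. Origin: centre of its underside.
- vial_2: glass vial with a teal cap, 27 mm wide, 60 mm tall, loose, beside the work; not to be moved. Origin: centre of its underside.
- vial_6: glass vial with a teal cap, 27 mm wide, 60 mm tall, loose, beside the work; not to be moved. Origin: centre of its underside.
- vial_7: empty glass vial with a teal cap, 27 mm wide, 60 mm tall, loose, beside the work; not to be moved. Origin: centre of its underside.
- tape_roll: green roll of tape lying flat, 68 mm wide, 19 mm tall, loose, beside the work; not to be moved. Origin: centre of its underside.

How it is judged:
By the outcome, as a careful person would: the job done as asked, in the order asked, and still so for the second after the job is handed in, while the arm keeps its last pose, push and grip.
It also fails if it takes over 51 s, if anything falls off the work surface, if the arm or the gripper's body presses on something with over 40 N, if the wrist force passes 120 N, or if a joint passes its speed limit or range.

ROBOT

A 6-joint arm with a two-finger parallel gripper is mounted at the origin on the work surface; the furniture and walls round the work are solid. World frame = base frame: x ahead of the robot, y to its left, z up, the work surface at z = 0. Lengths are in m, angles in rad, forces in N, time in s.
With the tool pointing down it reaches from about 0.25 to 0.725 m from the base axis. Payload 9.7 kg.
Tool frame: the origin (TCP) lies midway between the tips of the shut fingers; the grasp point (between the pads) lies arm.tcp_to_grasp behind it (arm.tcp_to_grasp is the distance from the TCP to the grasp point, in m); z points along the fingers, y is the line along which they close (so a half turn about z gives the same grasp; the last joint's range is limited). The gripper opens to 85 mm and grips with 20 to 120 N. Pads are 22 mm wide; open, the fingers measure 114 mm over their backs; the gripper's body (76 mm by 85 mm) begins 54 mm behind the grasp point. The pads swing forward as they close: fully open they stand 13 mm farther back than shut.
Start: joints at [1.333, 0.087, 0.176, 1.66, 0, 1.571], TCP at [0.13, 0.535, 0.231] pointing down, gripper open.
Joint ranges: [-3.13, 3.13], [-0.85, 1.81], [-1.15, 1.24], [-2.2, 2.28], [-1.44, 1.52], [-3.14, 3.14]. Speed limits (rad/s): [2.22, 2.22, 2.57, 3.14, 3.14, 3.14].

INTERFACE

Orientations are given as a rotation vector (axis times angle).
In Python, from bench import arm gives the robot as it stands. The module is installed in compiled form; this text tells all that it offers. Calls block until the motion is done:
- arm.reach(position, orientation): joint-space move of the TCP to a pose.
- arm.movel(position, ori=None, velocity=0.15, threshold=None): straight line of the TCP; ori=None keeps the orientation; velocity is the mean speed in m/s. With threshold (N) it stops when the force on the tool has changed by that much, and returns True; else False.
- arm.move_j(angles): joint-space move.
- arm.let_go() and arm.grasp(newtons=None): open the fingers fully, or close them until they stop; newtons is the grip in N (None keeps the last).
- arm.pause(seconds).
- arm.ik(position, orientation): joint angles nearest the present ones, or None.
- arm.get_image(name): name is "scene" or "top" or "wrist"; returns the picture (384x512x3 uint8, red, green, blue); there is no depth.
- arm.camera_params(name): a dict with "K" (3x3 intrinsics, pixels), "k1" (the pictures are not rectified: a ray, as slopes to the right and down, at radius r is drawn at 1 + k1 r^2 times it, then the intrinsics apply), "xyz" and "orientation" of the camera in the world; the wrist camera has in their place "hand_eye" (4x4, takes a point from camera to tool coordinates, whose origin is the TCP and whose axes are the flange's). Camera axes: x right, y down, z forward; pixel columns grow to the right and rows downward; lengths in m; the calibration is good to about 2 mm. A picture is of the moment at which its call begins: read the wrist's pose just before it. camera_params takes no time and is no camera call.
A pose or a line that the arm cannot do raises arm.Unreachable and nothing moves.
- arm.hand_in(): hands the job in; it is judged then, once.
Readings, each from a call of its own:
- arm.get_time(): time.
- arm.get_qpos(): joint angles.
- arm.get_dq(): joint speeds.
- arm.get_joint_efforts(): joint torques, N m.
- arm.get_tool_pos(): TCP position.
- arm.get_ee_rot(): TCP orientation.
- arm.get_wrist_force(): force on the tool from outside, world axes, zero at the start.
- arm.get_moment(): the same for the moment, N m.
- arm.get_gripper_width(): finger opening in m.
- arm.get_gripper_force(): force on a finger pad.
Only numpy, scipy, OpenCV 4.12 (cv2) and the standard library are available. Lean on these libraries where they do the work, as an engineer would, in place of code of your own. Each camera call takes 0.05 s, during which the arm holds its last target. There are 200 camera calls.

## Working session

There is one attempt and no reset: what is moved stays moved. The work goes in short steps, each a Python script; the robot and the scene stay as the last script left them, time stands still between calls to the robot, and variables do not carry over. Pictures are saved under pics/ and viewed, at most 10 in all, crops included, and the job is handed in when it is done.

```bash
mkdir -p pics
python3 - <<'E'
from bench import arm
import cv2,numpy as np
ims=[arm.get_image(n) for n in("scene","top")]
for n,i in zip(("scene","top"),ims):
    cv2.imwrite(f"pics/{n}0.png",i[...,::-1]); p=arm.camera_params(n); print(n,p)
print(arm.camera_params("wrist"),arm.tcp_to_grasp,arm.get_time(),arm.get_ee_rot(),arm.get_wrist_force())
E
```

```text
scene {'K': array([[376.39331699,   0.        , 251.90903119],
       [  0.        , 376.39331699, 190.25503945],
       [  0.        ,   0.        ,   1.        ]]), 'k1': 0.01927588248426479, 'xyz': array([0.20174599, 0.6955851 , 0.67385501]), 'orientation': array([-0.58379169,  2.61618995, -1.20317563])}
top {'K': array([[460.75037977,   0.        , 250.54141717],
       [  0.        , 460.75037977, 186.23507072],
       [  0.        ,   0.        ,   1.        ]]), 'k1': 0.026702776158518036, 'xyz': array([0.29323228, 0.10082787, 1.21044259]), 'orientation': array([-2.10528704,  2.11363927, -0.23551224])}
{'K': array([[289.46075955,   0.        , 256.9874725 ],
       [  0.        , 289.46075955, 193.26400469],
       [  0.        ,   0.        ,   1.        ]]), 'k1': -0.06638533730051482, 'hand_eye': array([[ 8.34738326e-04, -9.64962186e-01, -2.62387659e-01,
         6.64665877e-02],
       [ 9.99999325e-01,  1.01769883e-03, -5.61395024e-04,
        -1.43166482e-03],
       [ 8.08756583e-04, -2.62387013e-01,  9.64962383e-01,
        -1.42702250e-01],
       [ 0.00000000e+00,  0.00000000e+00,  0.00000000e+00,
         1.00000000e+00]])} 0.0187 0.1 [-3.72637155e-01 -3.11925714e+00  1.86306870e-03] [0.12883734 0.85119117 0.01563255]
```

View pics/top0.png

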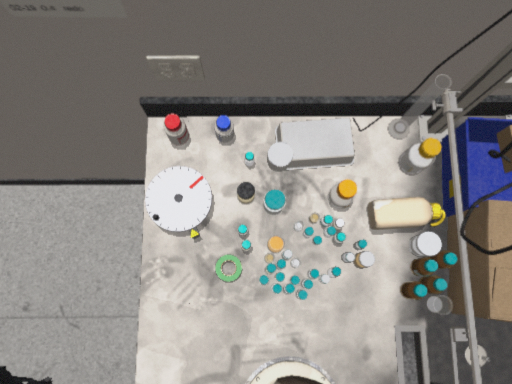

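View pics/scene0.png

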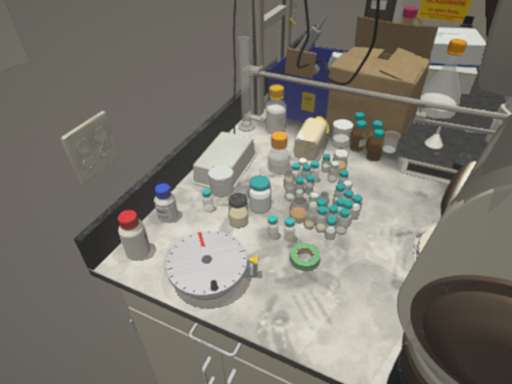

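The top view shows the disc hub at (179,198), the red mark's outer end at about (202,177), the black stud at (156,217) and the yellow pointer at (195,234). The nearest neighbours are vials at (243,230) and (247,246) and the tape at (229,268). The scene view agrees.

```bash
cat > h.py <<'E'
from bench import arm
import cv2,numpy as np
from scipy.spatial.transform import Rotation as R
def ray(n,uv,pose=None):
    p=arm.camera_params(n);K=p["K"];d=(np.array(uv,float)-K[:2,2])/K[0,0]
    s=d.copy()
    for _ in range(10): s=d/(1+p["k1"]*(s@s))
    v=np.r_[s,1]
    if n=="wrist":
        H=p["hand_eye"];t,r=pose;M=R.from_rotvec(r).as_matrix()
        return M@H[:3,3]+H[:3,:3]@np.zeros(3)+t, M@H[:3,:3]@v
    return p["xyz"],R.from_rotvec(p["orientation"]).as_matrix()@v
def hit(n,uv,z,pose=None):
    o,d=ray(n,uv,pose); return o+d*(z-o[2])/d[2]
def blobs(im,lo,hi,amin=5):
    h=cv2.cvtColor(im,cv2.COLOR_RGB2HSV);m=cv2.inRange(h,np.array(lo),np.array(hi))
    k,l,s,c=cv2.connectedComponentsWithStats(m)
    return m,[(tuple(c[i].round(1)),int(s[i,4]),tuple(s[i,:4])) for i in range(1,k) if s[i,4]>=amin]
E
python3 - <<'E'
from h import *
im=cv2.imread("pics/top0.png")[...,::-1].copy()
for nm,uv,z in [("hub",(179,198),.054),("mark",(202,177),.05),("stud",(156,217),.07),("ptr",(194,233),.05),("redcap",(173,122),.115),("bluecap",(223,123),.096),("vialA",(250,156),.06),("black",(246,190),.06),("vialB",(243,229),.06),("vialC",(247,244),.06),("tape",(229,268),.019)]:
    print(nm,hit("top",uv,z).round(4))
print("yellow",blobs(im[150:250,130:220],(20,120,120),(35,255,255)))
print("red",blobs(im[150:250,130:220],(0,120,120),(8,255,255))[1],blobs(im[150:250,130:220],(172,120,120),(180,255,255))[1])
print("black",blobs(im[150:250,130:220],(0,0,0),(180,255,60))[1])
q0=arm.get_qpos();print(q0)
c=cv2.resize(im[150:290,130:290],None,fx=4,fy=4,interpolation=cv2.INTER_CUBIC);cv2.imwrite("pics/top0c.png",c[...,::-1])
E
```

```text
hub [0.5177 0.2764 0.054 ]
mark [0.5736 0.2191 0.05  ]
stud [0.4666 0.3297 0.07  ]
ptr [0.4286 0.2366 0.05  ]
redcap [0.6999 0.2876 0.115 ]
bluecap [0.7041 0.1634 0.096 ]
vialA [0.6268 0.0947 0.06  ]
black [0.5367 0.1053 0.06  ]
vialB [0.4369 0.1131 0.06  ]
vialC [0.3995 0.1032 0.06  ]
tape [0.3426 0.1492 0.019 ]
yellow (array([[0, 0, 0, ..., 0, 0, 0],
       [0, 0, 0, ..., 0, 0, 0],
       [0, 0, 0, ..., 0, 0, 0],
       ...,
       [0, 0, 0, ..., 0, 0, 0],
       [0, 0, 0, ..., 0, 0, 0],
       [0, 0, 0, ..., 0, 0, 0]], shape=(100, 90), dtype=uint8), [((np.float64(63.7), np.float64(82.9)), 44, (np.int32(61), np.int32(79), np.int32(8), np.int32(8)))])
red [((np.float64(66.3), np.float64(31.6)), 39, (np.int32(60), np.int32(26), np.int32(13), np.int32(12)))] []
black [((np.float64(6.5), np.float64(31.5)), 56, (np.int32(0), np.int32(30), np.int32(14), np.int32(4))), ((np.float64(25.7), np.float64(67.2)), 10, (np.int32(24), np.int32(66), np.int32(4), np.int32(3)))]
[1.33301451e+00 8.74033007e-02 1.75220101e-01 1.65980933e+00
 1.37864415e-05 1.57081438e+00]
```

View pics/top0c.png

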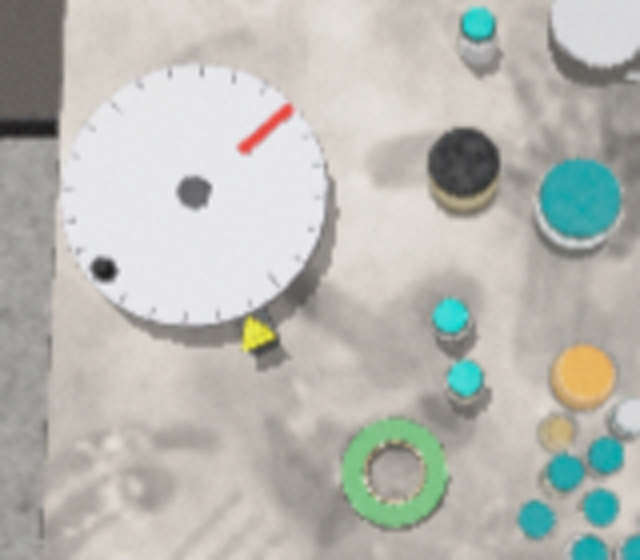

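```bash
cat >> h.py <<'E'
def ori(deg): # tool down, tool x at heading deg
    a=np.radians(deg);x=np.array([np.cos(a),np.sin(a),0]);z=np.array([0,0,-1.]);
    return R.from_matrix(np.c_[x,np.cross(z,x),z]).as_rotvec()
def wshot(name=None):
    pose=(arm.get_tool_pos(),arm.get_ee_rot());t=arm.get_time();im=arm.get_image("wrist")
    if name: cv2.imwrite(f"pics/{name}.png",im[...,::-1])
    return im,pose,t
E
python3 - <<'E'
from h import *
o=ori(204)
print(arm.ik([.5177,.2764,.2],o),arm.ik([.51,.311,.052],o))
arm.grasp(20); print(arm.get_time())
arm.reach([.5177,.2764,.2],o); print(arm.get_time(),arm.get_tool_pos(),arm.get_qpos())
im,p,t=wshot("w1"); print(arm.get_wrist_force())
for n,lo,hi in(("y",(22,120,120),(35,255,255)),("r",(0,140,100),(8,255,255)),("k",(0,0,0),(180,255,50))):
    print(n,blobs(im,lo,hi,20)[1])
E
```

```text
[0.49039835 0.16675543 0.20329307 1.60733397 0.         0.07151933] [ 0.5475971   0.20410727 -0.03945449  1.32723456  0.          0.12871808]
0.8667
2.575 [0.5173505  0.27703445 0.20010621] [4.91528187e-01 1.66612644e-01 2.03336398e-01 1.60737951e+00
 2.14875724e-04 7.22208205e-02]
[-0.19744179 -0.00392908 -0.72795515]
y [((np.float64(257.5), np.float64(82.0)), 282, (np.int32(247), np.int32(75), np.int32(22), np.int32(20)))]
r [((np.float64(203.1), np.float64(202.5)), 277, (np.int32(183), np.int32(194), np.int32(41), np.int32(18)))]
k [((np.float64(100.1), np.float64(127.4)), 257, (np.int32(72), np.int32(107), np.int32(38), np.int32(47))), ((np.float64(61.6), np.float64(127.0)), 25, (np.int32(60), np.int32(124), np.int32(5), np.int32(7))), ((np.float64(327.6), np.float64(162.0)), 145, (np.int32(321), np.int32(155), np.int32(16), np.int32(16))), ((np.float64(416.1), np.float64(265.7)), 889, (np.int32(324), np.int32(225), np.int32(188), np.int32(84))), ((np.float64(238.4), np.float64(328.0)), 48177, (np.int32(0), np.int32(228), np.int32(509), np.int32(156))), ((np.float64(494.0), np.float64(377.9)), 28, (np.int32(488), np.int32(374), np.int32(13), np.int32(10)))]
```

View pics/w1.png

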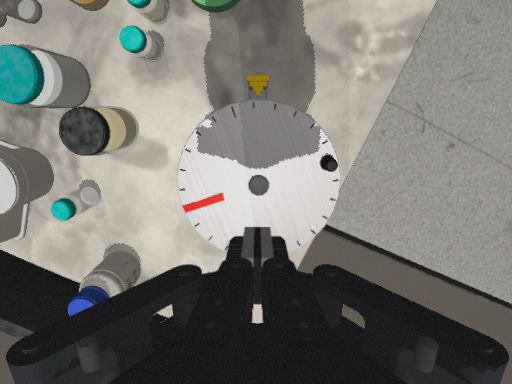

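The wrist view shows the hub at (258,185), pointer tip at about (258,95), stud at (328,162), and the mark's outer end at about (183,209). The tool's x axis already lines up with the pointer direction.

```bash
cat >> h.py <<'E'
def meas(im,pose):
    "outer end of mark etc: red pixels cast on z=.05"
    m,b=blobs(im,(0,140,90),(8,255,255),40)
    return m,b
E
python3 - <<'E'
from h import *
im=cv2.imread("pics/w1.png")[...,::-1].copy()
p=(np.array([.5173505,.27703445,.20010621]),ori(204))
h=cv2.cvtColor(im,cv2.COLOR_RGB2HSV)
# hub
k=cv2.inRange(im[165:205,240:278],(0,0,0),(120,120,120));ys,xs=np.nonzero(k);hub=(xs.mean()+240,ys.mean()+165)
C=hit("wrist",hub,.054,p);S=hit("wrist",(328,162),.07,p)
m=cv2.inRange(h,(22,120,120),(35,255,255));ys,xs=np.nonzero(m);print(hub,xs.min(),xs.max(),ys.max(),xs[ys>=ys.max()-1].mean())
P=hit("wrist",(xs[ys>=ys.max()-1].mean(),ys.max()+.5),.05,p)
m=cv2.inRange(h,(0,140,100),(8,255,255));m[:,:150]=0;ys,xs=np.nonzero(m)
W=np.array([hit("wrist",(x,y),.05,p) for x,y in zip(xs,ys)])
for n,Q in(("stud",S),("ptr",P),("red",W.mean(0))):
    d=(Q-C)[:2];print(n,Q.round(4),np.hypot(*d).round(4),np.degrees(np.arctan2(d[1],d[0])).round(2))
print(C, np.hypot(*(W-C)[:,:2].T).max(),np.hypot(*(W-C)[:,:2].T).min())
E
```

```text
(np.float64(258.1608832807571), np.float64(184.38485804416405)) 247 268 94 257.5
stud [0.4682 0.3279 0.07  ] 0.0713 135.25
ptr [0.4384 0.2411 0.05  ] 0.0884 -155.49
red [0.5615 0.2328 0.05  ] 0.0619 -46.47
[0.5188286  0.27772878 0.054     ] 0.08416896160334793 0.039954950590028925
```

```bash
cat >> h.py <<'E'
C=np.array([.5188,.2777]);PA=-155.5
def P3(x,l,z):
    a=np.radians(24.5);e=np.array([np.cos(a),np.sin(a)]);n=np.array([-e[1],e[0]])
    return np.r_[C+x*e+l*n,z]
def mark(im,pose):
    "angle (deg) of mark past the pointer, CW positive; None if unseen"
    h=cv2.cvtColor(im,cv2.COLOR_RGB2HSV);m=cv2.inRange(h,(0,140,90),(8,255,255))|cv2.inRange(h,(174,140,90),(180,255,255))
    ys,xs=np.nonzero(m)
    if len(xs)<30: return None
    W=np.array([hit("wrist",(x,y),.05,pose)[:2]-C for x,y in zip(xs,ys)]);r=np.hypot(*W.T);W=W[(r>.036)&(r<.088)]
    if len(W)<30: return None
    d=W.mean(0);return ((PA-np.degrees(np.arctan2(d[1],d[0])))+180)%360-180,len(W),np.hypot(*d).round(4)
E
python3 - <<'E'
from h import *
o=ori(204.5)
arm.movel(P3(-.054,.072,.12),o,.2)
arm.movel(P3(-.054,.072,.058),None,.1)
print(arm.get_time(),arm.get_tool_pos(),arm.get_wrist_force())
im,p,t=wshot();print(mark(im,p))
arm.movel(P3(.010,.072,.058),None,.15); t1=arm.get_time()
arm.movel(P3(.010,.072,.090),None,.15); t2=arm.get_time()
arm.movel(P3(.0,.038,.090),None,.15)
print(t1,t2,arm.get_time(),arm.get_wrist_force())
for i in range(8):
    im,p,t=wshot("w2_%d"%i); print(round(t,3),mark(im,p)); arm.pause(.15)
E
```

```text
4.1417 [0.44018953 0.32094187 0.05860161] [ 0.62494348 -1.07351672 -0.43649751]
None
4.7667 5.1333 5.5167 [0.32852096 0.17579862 0.57969142]
5.517 None
5.717 None
5.917 (np.float64(-107.11409034246358), 633, np.float64(0.0618))
6.117 (np.float64(-63.32101411156248), 783, np.float64(0.0612))
6.317 (np.float64(-19.3352490421089), 900, np.float64(0.0604))
6.517 (np.float64(24.423517111991316), 873, np.float64(0.0606))
6.717 (np.float64(67.218479964768), 795, np.float64(0.0612))
6.917 (np.float64(108.2534182500529), 365, np.float64(0.0719))
```

Run:
```python
from h import *
arm.movel(P3(.0,.038,.056),None,.1)
f=open("track.txt","a")
print(arm.get_time(),arm.get_tool_pos(),arm.get_wrist_force())
for i in range(28):
    im,p,t=wshot("w3_%d"%i if i<9 else None); a=mark(im,p)
    if a: print(round(t,3),round(a[0],1),a[1],a[2])
    arm.pause(.15)
```

```text
7.6083 [0.50286102 0.31217736 0.05580394] [-0.21638034  0.64264105  0.4406856 ]
7.608 -116.1 830 0.0619
7.808 -77.8 1029 0.0612
8.008 -39.0 1260 0.0608
8.208 -0.6 1378 0.0604
8.408 37.3 1295 0.0609
8.608 74.1 1098 0.0616
8.808 107.1 43 0.0667
9.008 144.0 154 0.0622
9.608 -116.2 829 0.062
9.808 -83.7 997 0.0613
10.008 -51.1 1186 0.061
10.208 -18.7 1335 0.0607
10.408 13.2 1364 0.0608
10.608 44.5 1267 0.0609
10.808 74.8 1087 0.0618
11.008 103.7 305 0.066
12.008 -120.4 814 0.062
12.208 -94.6 925 0.0616
12.408 -69.1 1067 0.0611
12.608 -43.8 1229 0.0608
12.808 -18.9 1334 0.0607
13.008 5.6 1386 0.0607
```

Run:
```python
from h import *
arm.movel(P3(.0,.038,.0535),None,.05)
print(arm.get_time(),arm.get_wrist_force())
arm.pause(15.3-arm.get_time())
T=[];A=[]
while 1:
    im,p,t=wshot(); a=mark(im,p)
    if a and a[1]>700:
        T.append(t);A.append(a[0])
        if len(T)>=6:
            c=np.polyfit(np.array(T)-t,A,2) if len(T)>9 else np.r_[-7.75,np.polyfit(np.array(T)-t,np.array(A)+7.75*(np.array(T)-t)**2,1)]
            now=arm.get_time()-t; an=np.polyval(c,now); v=np.polyval(np.polyder(c),now)
            if an>-35: break
r=np.roots(c-np.array([0,0,-9.]));r=min(x.real for x in r if x.real>0)
w=max(0,t+r-arm.get_time());arm.pause(w)
print(arm.get_time(),c,v,w)
hitf=arm.movel(P3(.0,.038,.046),None,.05,threshold=5)
print(hitf,arm.get_time(),arm.get_tool_pos(),arm.get_wrist_force())
for i in range(4):
    im,p,t=wshot("w4_%d"%i); print(round(t,3),mark(im,p),arm.get_wrist_force().round(2)); arm.pause(.1)
print(T[0],A[0],T[-1],A[-1])
```

```text
13.4583 [-0.45850912 -0.29687436 -0.70357303]
16.7333 [ -4.97636163  75.24536089 -37.16605803] 74.74772472817442 0.33407887958914273
True 16.9417 [0.50488528 0.31336818 0.05002038] [2.75687507 2.51541803 8.93790802]
16.942 (np.float64(3.604699229363945), 1512, np.float64(0.0604)) [1.26 0.11 4.87]
17.092 (np.float64(3.886473279171099), 1525, np.float64(0.0607)) [-0.2  -0.06  5.86]
17.242 (np.float64(3.839400456754845), 1531, np.float64(0.0608)) [ 0.85 -0.09  6.9 ]
17.392 (np.float64(3.841271596217638), 1532, np.float64(0.0608)) [0.27 0.15 6.37]
15.3 -121.66971524055997 16.35 -37.16905216242597
```

View pics/w4_3.png

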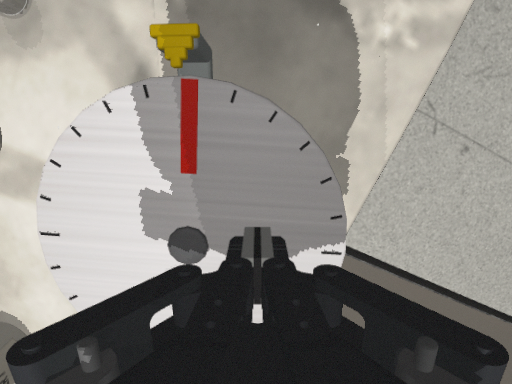

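The mark has stopped about 4° past the pointer: the stripe is at (190,80)–(189,172), the pointer tip at (178,68) and the hub at (188,245). The fingertip is pressing with about 6 N. I'll measure it from this image and correct with a small drag.

```bash
cat >> h.py <<'E'
def rel(im,p):
    "mark past pointer measured within one picture (hub, pointer, stripe)"
    h=cv2.cvtColor(im,cv2.COLOR_RGB2HSV)
    m=cv2.inRange(h,(20,150,90),(35,255,255));m[140:]=0;ys,xs=np.nonzero(m)
    P=hit("wrist",(xs[ys>=ys.max()-2].mean(),ys.max()+.5),.05,p)[:2]
    Py=hit("wrist",(xs.mean(),ys.mean()),.051,p)[:2]
    k=cv2.inRange(im[220:268,160:215],(0,0,0),(85,85,85));kk,l,s,c=cv2.connectedComponentsWithStats(k);i=1+s[1:,4].argmax()
    H=hit("wrist",c[i]+[160,220],.054,p)[:2]
    m=cv2.inRange(h,(0,140,90),(8,255,255));ys,xs=np.nonzero(m);W=np.array([hit("wrist",q,.05,p)[:2] for q in zip(xs,ys)])
    W=W[np.abs(np.hypot(*(W-H).T)-.062)<.03];M=W.mean(0)
    an=lambda q:np.degrees(np.arctan2(*(q-H)[::-1]))
    return dict(hub=H.round(4),ptr=P.round(4),rp=np.hypot(*(P-H)).round(4),pa=an(P).round(2),pya=an(Py).round(2),ma=an(M).round(2),rm=np.hypot(*(M-H)).round(4),hubarea=int(s[i,4]))
E
python3 - <<'E'
from h import *
im,p,t=wshot(); r=rel(im,p); print(r)
past=r['pa']-r['ma']; print("past",past)
q=arm.get_tool_pos();a=np.radians(24.5);e=np.array([np.cos(a),np.sin(a),0])
print(q,arm.get_wrist_force())
d=np.radians(past)*.038
arm.movel(q-e*d-np.array([0,0,.0003]),None,.01)
arm.pause(.2)
im,p,t=wshot("w5");print(t,rel(im,p),mark(im,p),arm.get_tool_pos(),arm.get_wrist_force())
E
```

```text
{'hub': array([0.5157, 0.278 ]), 'ptr': array([0.4396, 0.2414]), 'rp': np.float64(0.0844), 'pa': np.float64(-154.33), 'pya': np.float64(-154.6), 'ma': np.float64(-158.01), 'rm': np.float64(0.058), 'hubarea': 773}
past 3.6799999999999784
[0.50468991 0.31326109 0.05007185] [-0.04834786 -0.27840584  5.49908984]Traceback (most recent call last):
  File "<stdin>", line 9, in <module>
  File "h.py", line 39, in mark
    W=np.array([hit("wrist",(x,y),.05,pose)[:2]-C for x,y in zip(xs,ys)]);r=np.hypot(*W.T);W=W[(r>.036)&(r<.088)]
                ~~~^^^^^^^^^^^^^^^^^^^^^^^^
  File "h.py", line 14, in hit
    o,d=ray(n,uv,pose); return o+d*(z-o[2])/d[2]
        ~~~^^^^^^^^^^^
  File "h.py", line 5, in ray
    p=arm.camera_params(n);K=p["K"];d=(np.array(uv,float)-K[:2,2])/K[0,0]
ValueError: time passes only in moves, steps and waits
```

```bash
sed -i 's/^def ray/import functools\n@functools.lru_cache\ndef cp(n): return arm.camera_params(n)\ndef ray/; s/p=arm.camera_params(n);K/p=cp(n);K/' h.py
python3 - <<'E'
from h import *
im,p,t=wshot("w6");r=rel(im,p);print(t,r,"past",r['pa']-r['ma'],mark(im,p)[0],arm.get_tool_pos(),arm.get_wrist_force())
E
```

```text
18.1667 {'hub': array([0.5147, 0.2779]), 'ptr': array([0.4396, 0.2412]), 'rp': np.float64(0.0836), 'pa': np.float64(-153.97), 'pya': np.float64(-154.36), 'ma': np.float64(-154.5), 'rm': np.float64(0.0569), 'hubarea': 638} past 0.5300000000000011 0.8588643152858992 [0.5026281  0.31230172 0.05008268] [ 0.47341923 -0.61260397  5.5571978 ]
```

View pics/w6.png

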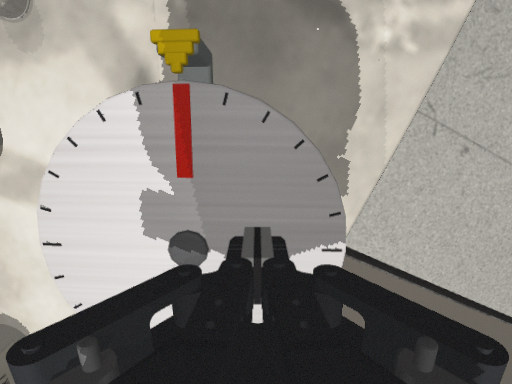

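The stripe's outer end is at (181,84) and the pointer tip at (178,72), so about 0.7° remains. I'll make one last small drag.

Run:
```python
from h import *
q=arm.get_tool_pos();a=np.radians(24.5);e=np.array([np.cos(a),np.sin(a),0])
arm.movel(q-e*.0006-np.array([0,0,.0003]),None,.01);arm.pause(.4)
for i in range(2):
    im,p,t=wshot("w7_%d"%i);r=rel(im,p);print(t,"past",r['pa']-r['ma'],r['pya']-r['ma'],mark(im,p)[0],r['ptr'],arm.get_wrist_force(),arm.get_dq().round(4));arm.pause(.3)
```

```text
18.8667 past -0.12000000000000455 -0.4900000000000091 0.2659967844629705 [0.4396 0.2413] [ 0.80216566 -0.18386154  5.59519777] [-0.001   0.0007 -0.0002 -0.0003  0.0001 -0.0011]
19.2167 past -0.1799999999999784 -0.5099999999999909 0.2660000389171273 [0.4396 0.2413] [ 0.13440279 -0.00773456  4.98533529] [ 0.0003  0.0014 -0.0013 -0.0013 -0.0017  0.0011]
```

View pics/w7_1.png

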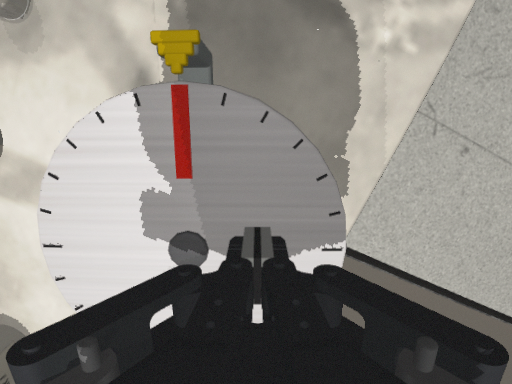

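The stripe's outer end at (180,85) now lies in line with the pointer tip at (178,72). The fingertip is at rest, holding the disc with about 5 N, so I'm handing in.

```bash
python3 -c "
from bench import arm
print(arm.hand_in(),arm.get_time())"
```

```text
the job is handed in; nothing more can be done
the job is handed in; nothing more can be done
```

The disc spun freely, its mark passing the pointer three times untouched. I braked it while it was still turning, dragged it back about 4°, and handed in at about 19.5 s with the mark within about 0.5° of the pointer and the fingertip holding it at about 5 N.

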